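# Lock the filter cartridge into the nail dust extractor

## Robot

A 6-joint arm with a two-finger parallel gripper is mounted at the origin on the work surface. World frame = base frame: x ahead of the robot, y to its left, z up, the work surface at z = 0. Lengths are in mm, angles in rad, forces in N, time in s.
With the tool pointing down it reaches from about 275 to 850 mm from the base axis. Payload 5.2 kg.
Tool frame: the origin (TCP) lies on the front face of the gripper's body, between the roots of the fingers; the fingertips stand 73 mm ahead of it and the grasp point (between the pads) lies 54 mm ahead of it; z points along the fingers, y is the direction in which the jaws open and shut (so a half turn about z gives the same grasp; the last joint's range is limited). The gripper opens to 85 mm and grips with 20 to 120 N. Pads are 22 mm wide; open, the fingers measure 114 mm over their backs; the gripper's body (76 mm by 85 mm) begins 54 mm behind the grasp point. The pads swing forward as they close: fully open they stand 13 mm farther back than shut.
Start: joints at [-1.417, 0.259, 1.535, -0, 1.348, -0.203], TCP at [192.124, -515.358, 303.91] pointing down, gripper open.
Joint ranges: [-3.14, 3.14], [-0.91, 2.08], [0.19, 2.58], [-1.22, 4.36], [0.22, 2.71], [-3.12, 3.12]. Speed limits (rad/s): [2.57, 2.57, 3.14, 3.14, 3.14, 3.14].

## Interface

Orientations are given as a unit quaternion [w, x, y, z].
In Python, from bench import * gives the robot as it stands.
- The arm moves only by the tool play_rows, never from a script. Its argument "moves" is a list of rows, each a list of 7 numbers: the finger opening in m, from 0 to 0.0854, then the shift along the tool's x, y, z in m, then the turn, a rotation vector about the tool's x, y, z in rad. In form: [[claw, tx, ty, tz, rx, ry, rz], ...]. A call has 1 to 10 rows; each row shifts and turns the commanded pose from where the row before left it, along the tool's axes as they then stand; what a row does not reach is not made up. A row lasts 1/8 s, in which the tool goes at most 62.5 mm and 10.7 degrees, less where a joint would pass 70% of its speed; a pose out of reach is approached as far as the arm can. A call is refused whole if a number of a shift passes 0.0625 or a number of a turn 0.188, either way. A call with a gripper value outside its range is refused whole. The fingers move at their own pace and stop on an object; the grip force is fixed at half the most. Time passes only in rows, so rows that do not move let the fingers close. It gives the time, the measured TCP pose, the force and the opening at its end, in the units of the state.
- state(): the state, without advancing time (a new reading comes with each control period).
- grab_frame(name): name is "scene" or "top" or "wrist"; returns the picture (400x640x3 uint8, red, green, blue); there is no depth.
- camera_model(name): a dict with "intrinsics" (3x3 intrinsics, pixels), "rvec" (rotation vector, rad) and "tvec" (3), from world to camera coordinates, as OpenCV has them; the wrist camera has in their place "hand_eye" (4x4, takes a point from camera to tool coordinates, whose origin is the TCP and whose axes are the flange's). Camera axes: x right, y down, z forward; pixel columns grow to the right and rows downward; lengths in mm; the calibration is good to about 2 mm. A picture is of the moment at which its call begins: read the wrist's pose just before it. camera_model takes no time and is no camera call.
- job_done(): hands the job in, once; it reports no verdict.
The state is a dict: "time": time; "joint_pos": joint angles; "joint_velocities": joint speeds; "tau": joint torques, N m; "tool_pos": TCP position; "tool_rot": TCP orientation; "contact_force": force on the tool from outside, world axes, zero at the start; "torque": the same for the moment, N m; "gripper_width": finger opening in mm.
Only numpy, scipy, OpenCV 4.12 (cv2) and the standard library are available. Lean on these libraries where they do the work, as an engineer would, in place of code of your own. Each camera call takes 0.05 s, during which the arm holds its last target.

## Task

Fit the loose filter cartridge into the round port of the nail dust extractor: find the collar's two slots with its lugs, push it down gently against the spring until the lugs are under the collar, then twist it clockwise (seen from above) to the stop and let go, so that it stays locked and upright. Its lugs are brittle plastic, so never press or twist hard, and leave the bottles and the jar alone.

Things in the scene. Friction and masses are not known exactly. Their poses are not given: they have to be found in the camera images.
- cartridge: White filter cartridge, 150 g, loose, upright on the table. Origin: centre of underside; z up its axis. Round pleated plug of diameter 40 mm from z = 0 to 39 mm (lowest 8 mm taper to 32 mm), flange of diameter 66 mm at z = 39 to 44 mm, and on top a grip bar. Lugs and bar both lie along its x axis; half a turn makes no difference. It cracks above 80 N of summed contact force: push below 15 N, twist below 0.5 N m.
- grip (a point): Point inside the cartridge's upright grip bar, on its axis, 66 mm above the underside. The bar is 50 mm long (cartridge x), 12 mm thick (y), z = 44 to 73 mm; pinch it across its thickness.
- lugs (a point): Point on the cartridge's axis 24 mm above the underside, midway between its two opposite lugs at +x and -x. Each lug is a round pin along x, 8 mm in diameter (z = 20 to 28 mm above the underside), reaching 28 mm out from the axis.
- extractor: White nail dust extractor, fixed on the table: a box 180 mm (x) by 250 mm (y) by 74 mm high. Origin: centre of its underside. In the middle of its top is a round grey collar (outer diameter 100 mm), the port; an air grille lies on its +y half.
- port (a point): Centre of the port at the collar's top face, 80 mm above the table; axes as the extractor. Bore of diameter 43 mm with two opposite slots 14 mm wide reaching 30 mm out. The fixed collar's turn is not measured: the line through the slots lies within 30 degrees either way of the extractor's x axis. Look, or feel: lugs rest on the top face (cartridge origin 20 mm lower) until they meet the slots.
- under_lip (a point): Point on the port's axis at the underside of the collar's 7 mm lip, 7 mm below port. Lugs are under the lip when the cartridge origin is over 35 mm below port; at 39 mm the flange hits the collar. A spring plate pushes the cartridge up: met at 23 mm with 4 N, rising 0.25 N per mm. There the lugs turn clockwise (from above) about 60 degrees to a hard stop; the other way is blocked.
- locked (a point): Where the cartridge's origin is when locked, 32 mm below port on the axis. Within about 5 degrees of the stop the lip has notches 3 mm deep in its underside; on easing the push the spring lifts the lugs into them, from 35 to 32 mm below port. Not locked, the released cartridge is pushed up to 23 mm or stays at 35 mm.
- polish_a: Amber square nail polish bottle with black cap, 30 x 30 x 76 mm, loose, not to be disturbed. Origin: centre of its underside.
- polish_b: Clear square nail polish bottle with steel cap, 30 x 30 x 76 mm, loose, not to be disturbed. Origin: centre of its underside.
- lotion: White round pump bottle, diameter 52 mm, 143 mm high, loose, not to be disturbed. Origin: centre of its underside.
- scrub_jar: Amber glass jar with steel lid, diameter 84 mm, 105 mm high, loose, not to be disturbed. Origin: centre of its underside.
Mind the look-alikes: they are no part of the job. Leave any green look-alike of the cartridge alone.

How it is judged (in metres and radians):
On the way:
1. the cartridge is pushed into the port until its lugs are under the collar's lip (z of cartridge in the frame of port below -0.035 m and horizontal distance between cartridge and port below 0.005 m), for 0.05 s.
At the end, for the whole second after the job is handed in: The cartridge sits locked in the port: twisted to the stop with its lugs lifted into the notches (origin 30.5 to 33.5 mm below the port point, within 4 mm of its axis, tilted less than 0.08 rad), at rest and released (z of cartridge in the frame of port between -0.0335 and -0.0305 m and horizontal distance between cartridge and port below 0.004 m and angle between cartridge's own z axis and vertical below 0.08 rad and linear speed of cartridge below 0.01 m/s and angular speed of cartridge below 0.1 rad/s and contact force between the fingers and cartridge below 0.1 N); the robot touches nothing.
It fails at once if the cartridge is pressed or twisted against the extractor with more than 80 N, all contacts summed (contact force between cartridge and extractor above 80 N).
It fails at once if a bottle or the jar is moved by more than 20 mm (distance of any of polish_a, polish_b, lotion, scrub_jar from where it was at the start of the episode above 0.02 m).
It also fails if it takes over 64 s, if anything falls off the work surface, if the arm or the gripper's body presses on something with over 40 N, if the wrist force passes 120 N, or if a joint passes its speed limit or range.

## Working session

There is one attempt and no reset: what is moved stays moved. The work goes in short steps, Python scripts to look and compute and a tool call to move; the robot and the scene stay as the last step left them, time stands still between calls to the robot, and variables do not carry over. Pictures are saved under pics/ and viewed, and the job is handed in when it is done.

Besides the shell and the picture viewer there is one more tool, called after ">>>" as name(argument=value, ...), one argument or row to a line, values as JSON. play_rows: Moves the arm, as the interface text tells. Its arguments: {"type":"object","properties":{"moves":{"type":"array","items":{"type":"array","items":{"type":"number"}}}},"required":["moves"]}

```bash
ls; mkdir -p pics; python3 - <<'E'
from bench import *
import cv2
print(state())
for n in ("scene","top","wrist"):
    print(n,camera_model(n))
    cv2.imwrite(f"pics/{n}0.png",grab_frame(n)[:,:,::-1])
E
```

```text
pics
{'time': 0.0, 'joint_pos': array([-1.41680578e+00,  2.59340330e-01,  1.53612167e+00, -2.24021457e-05,
        1.34801842e+00, -2.02780219e-01]), 'joint_velocities': array([ 0.00137915,  0.00108346,  0.00111063,  0.00089338, -0.00115968,
        0.00081442]), 'tau': array([-1.58286883e-03, -4.46034229e+01, -2.90577096e+01, -6.11249197e-04,
        1.15750014e-02, -2.83260391e-06]), 'tool_pos': array([ 192.04819552, -514.9331224 ,  303.06053619]), 'tool_rot': array([-9.43869136e-04,  9.84130595e-01,  1.77443176e-01,  1.21049264e-05]), 'contact_force': array([ 0.13206044, -0.19788226, -0.33193773]), 'torque': array([ 0.02335163,  0.01787333, -0.03253526]), 'gripper_width': 85.36496023027935}
scene {'intrinsics': array([[367.56939808,   0.        , 320.36538407],
       [  0.        , 367.56939808, 201.71419814],
       [  0.        ,   0.        ,   1.        ]]), 'rvec': array([ 1.32577517,  2.01118737, -1.08271931]), 'tvec': array([ 265.15039132, -202.59608127, 1387.39057048])}
top {'intrinsics': array([[455.76341555,   0.        , 316.3204071 ],
       [  0.        , 455.76341555, 199.04734397],
       [  0.        ,   0.        ,   1.        ]]), 'rvec': array([ 2.1349614 , -2.13711891,  0.20830078]), 'tvec': array([ -72.83111678,  558.47972807, 1135.29782525])}
wrist {'intrinsics': array([[277.74320957,   0.        , 322.16652285],
       [  0.        , 277.74320957, 200.20666756],
       [  0.        ,   0.        ,   1.        ]]), 'hand_eye': array([[-3.90892966e-04, -9.60330850e-01, -2.78862881e-01,
         7.14642537e+01],
       [ 9.99999702e-01, -1.89738765e-04, -7.48327851e-04,
         4.96781869e-01],
       [ 6.65731222e-04, -2.78863090e-01,  9.60330638e-01,
        -7.03290002e+01],
       [ 0.00000000e+00,  0.00000000e+00,  0.00000000e+00,
         1.00000000e+00]])}
```

View pics/scene0.png

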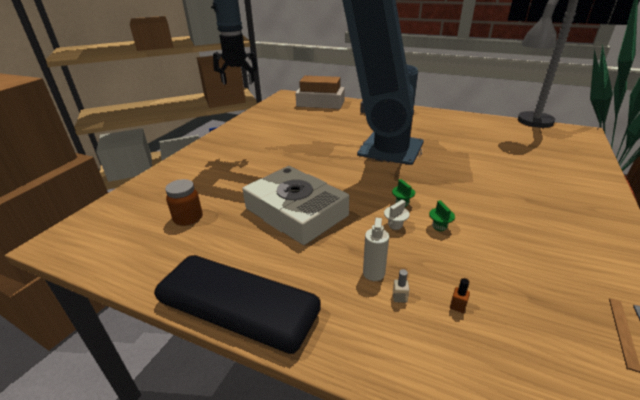

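View pics/top0.png

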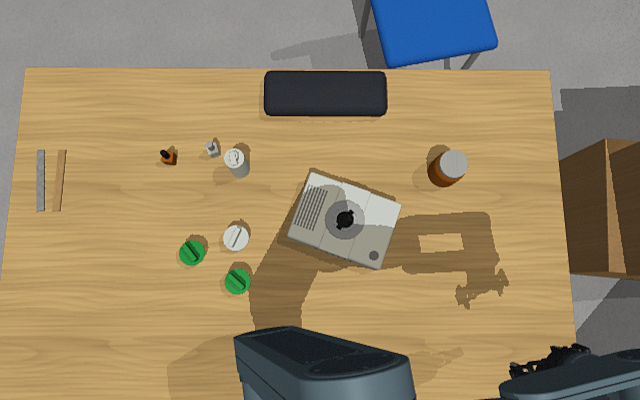

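View pics/wrist0.png

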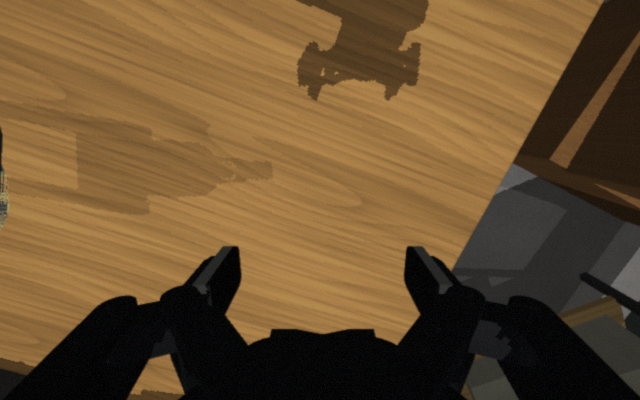

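The top view shows three cartridge-shaped things: green at (192,251), green at (238,281) and white at (235,237). The white one fits the description. The extractor's port is at about (345,219). I'll enlarge both and measure.

```bash
cat > h.py <<'E'
from bench import *
import cv2, numpy as np
from scipy.spatial.transform import Rotation as Ro
def ray(name,uv,st=None):
    m=camera_model(name);K=np.array(m["intrinsics"])
    d=np.linalg.inv(K)@np.array([uv[0],uv[1],1.])
    if name!="wrist":
        R=cv2.Rodrigues(np.array(m["rvec"]))[0];t=np.array(m["tvec"]).ravel()
        return -R.T@t, R.T@d
    H=np.array(m["hand_eye"]);q=st["tool_rot"];R=Ro.from_quat([q[1],q[2],q[3],q[0]]).as_matrix()
    return R@H[:3,3]+st["tool_pos"], R@H[:3,:3]@d
def onz(name,uv,z,st=None):
    o,d=ray(name,uv,st); return o+d*(z-o[2])/d[2]
def proj(name,p,st=None):
    m=camera_model(name);K=np.array(m["intrinsics"])
    if name!="wrist":
        R=cv2.Rodrigues(np.array(m["rvec"]))[0];c=R@p+np.array(m["tvec"]).ravel()
    else:
        H=np.array(m["hand_eye"]);q=st["tool_rot"];R=Ro.from_quat([q[1],q[2],q[3],q[0]]).as_matrix()
        pt=R.T@(np.asarray(p)-st["tool_pos"]); c=H[:3,:3].T@(pt-H[:3,3])
    u=K@c; return u[:2]/u[2]
E
python3 - <<'E'
from h import *
im=cv2.imread("pics/top0.png")
a=cv2.resize(im[205:300,170:270],None,fx=4,fy=4,interpolation=cv2.INTER_CUBIC)
b=cv2.resize(im[165:275,280:405],None,fx=3.45,fy=3.45,interpolation=cv2.INTER_CUBIC)[:380]
cv2.imwrite("pics/crop1.png",np.hstack([a,b])[:, :800])
hsv=cv2.cvtColor(im,cv2.COLOR_BGR2HSV)
m=((hsv[...,1]<60)&(hsv[...,2]>120)).astype(np.uint8)
n,l,s,c=cv2.connectedComponentsWithStats(m)
for i in range(1,n):
    if s[i][4]>60 and 60<c[i][1]<300 and c[i][0]<500: print(s[i],c[i].round(1),onz("top",c[i],44).round(0))
print("cart flange",onz("top",(235.5,237.5),44),"port",onz("top",(345,219),80))
for uv in [(160,156),(212,149)]: print(onz("top",uv,76))
print(onz("top",(454,163),105),onz("top",(235,156),143))
print("greens",onz("top",(192,252),44),onz("top",(237,281),44))
E
```

```text
[450  54  20  16 204] [457.8  61.5] [ 948. -468.   44.]
[397  59  47  11 285] [427.1  65.4] [ 936. -382.   44.]
[206 141  13  14 105] [211.3 147.6] [698. 205.  44.]
[224 148  23  30 465] [235.2 162.1] [659. 141.  44.]
[ 36 150   8  62 458] [ 39.7 180.9] [607. 648.  44.]
[440 150  28  28 627] [453.6 163.3] [ 657. -440.   44.]
[ 288  172  114   98 5406] [347.5 220.3] [ 504. -154.   44.]
[223 225  26  26 515] [235.4 237.5] [459. 135.  44.]
cart flange [459.07894917 134.40271673  44.        ] port [ 502.06958263 -144.99262976   80.        ]
[666.13027603 329.02734513  76.        ]
[685.11909409 196.44697888  76.        ]
[ 641.37116208 -420.86159902  105.        ] [647.89560344 125.46286652 143.        ]
greens [422.16632404 243.97802203  44.        ] [349.07436412 127.46027909  44.        ]
```

View pics/crop1.png

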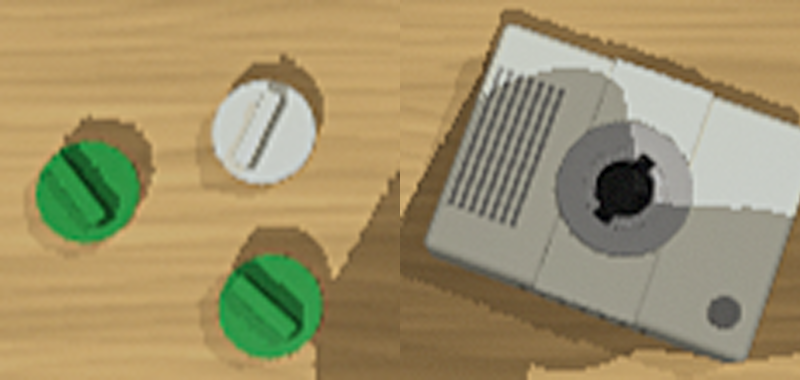

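The white cartridge is at about (459,134) and its bar yaw is about -26°. The port is at about (502,-145), with slots at roughly -38° yaw. First I'll view the port from the wrist. I'll use the tool yaw half turn (~142°) so that joint 6 keeps room for the twist.

```bash
cat >> h.py <<'E'
def yaw(st):
    q=st["tool_rot"];R=Ro.from_quat([q[1],q[2],q[3],q[0]]).as_matrix();return np.degrees(np.arctan2(R[1,0],R[0,0]))
def plan(p1,y1,n,claw,p0=None,y0=None):
    st=state();p=np.array(p0 if p0 is not None else st["tool_pos"],float);y=np.radians(yaw(st) if y0 is None else y0)
    Y1=np.radians(y1);rows=[]
    for i in range(n):
        k=n-i;d=(np.array(p1)-p)/k;dy=(Y1-y)/k
        c,s=np.cos(y),np.sin(y)
        t=np.round([(d[0]*c+d[1]*s)/1000,(d[0]*s-d[1]*c)/1000,-d[2]/1000],4);r=round(-dy,3)
        rows.append([claw,*[float(v) for v in t],0,0,float(r)])
        p=p+1000*np.array([t[0]*c+t[1]*s,t[0]*s-t[1]*c,-t[2]]);y-=r
    for a in range(0,n,10): print(rows[a:a+10])
    print("end",p,np.degrees(y))
def rep():
    st=state();print("t",round(st["time"],2),"tcp",st["tool_pos"].round(1),"yaw",round(yaw(st),2),"F",st["contact_force"].round(1),"M",st["torque"].round(2),"w",round(st["gripper_width"],1),"j",st["joint_pos"].round(2));return st
E
python3 -c "
from h import *
plan([495,-145,300],142,13,0.085)"
```

```text
[[0.085, 0.0318, -0.0185, 0.0003, 0, 0, -0.163], [0.085, 0.0344, -0.0131, 0.0002, 0, 0, -0.163], [0.085, 0.036, -0.0074, 0.0003, 0, 0, -0.163], [0.085, 0.0368, -0.0014, 0.0002, 0, 0, -0.163], [0.085, 0.0365, 0.0045, 0.0003, 0, 0, -0.163], [0.085, 0.0353, 0.0104, 0.0002, 0, 0, -0.163], [0.085, 0.0331, 0.016, 0.0003, 0, 0, -0.163], [0.085, 0.0301, 0.0212, 0.0002, 0, 0, -0.163], [0.085, 0.0263, 0.0258, 0.0003, 0, 0, -0.164], [0.085, 0.0217, 0.0297, 0.0002, 0, 0, -0.163]]
[[0.085, 0.0166, 0.0328, 0.0003, 0, 0, -0.164], [0.085, 0.011, 0.0351, 0.0002, 0, 0, -0.163], [0.085, 0.0052, 0.0364, 0.0003, 0, 0, -0.164]]
end [ 495.02386134 -144.97707082  299.98063491] 142.02300070991012
```

>>> play_rows(
  moves=[
    [0.085, 0.032, -0.0185, 0, 0, 0, -0.163],
    [0.085, 0.0345, -0.013, 0, 0, 0, -0.163],
    [0.085, 0.036, -0.0075, 0, 0, 0, -0.163],
    [0.085, 0.037, -0.0015, 0, 0, 0, -0.163],
    [0.085, 0.0365, 0.0045, 0, 0, 0, -0.163],
    [0.085, 0.0355, 0.0105, 0, 0, 0, -0.163],
    [0.085, 0.033, 0.016, 0, 0, 0, -0.163],
    [0.085, 0.03, 0.021, 0, 0, 0, -0.163],
    [0.085, 0.0265, 0.026, 0, 0, 0, -0.163],
    [0.085, 0.0215, 0.0295, 0, 0, 0, -0.163],
  ],
)

```text
time: 1.4
tool_pos: [426.1, -229.3, 303.7]
tool_rot: [-0.0, 0.544, 0.839, 0.0]
contact_force: [-0.6, -0.9, 0.6]
gripper_width: 84.8
```

>>> play_rows(
  moves=[
    [0.085, 0.0165, 0.033, 0, 0, 0, -0.163],
    [0.085, 0.011, 0.035, 0, 0, 0, -0.163],
    [0.085, 0.005, 0.0365, 0, 0, 0, -0.163],
    [0.085, 0, 0, 0, 0, 0, 0],
    [0.085, 0, 0, 0, 0, 0, 0],
  ],
)

```text
time: 2.02
tool_pos: [495.5, -145.4, 303.6]
tool_rot: [-0.0, 0.327, 0.945, -0.0]
contact_force: [-0.0, 0.3, -0.5]
gripper_width: 85.2
```

```bash
python3 - <<'E'
from h import *
st=rep(); im=grab_frame("wrist")[:,:,::-1]; cv2.imwrite("pics/w1.png",im)
print(proj("wrist",[502,-145,80],st))
E
```

```text
t 2.02 tcp [ 495.5 -145.4  303.6] yaw 141.79 F [-0.   0.3 -0.5] M [ 0.01 -0.02  0.05] w 85.2 j [-0.5   0.2   1.61 -0.    1.33 -1.41]
[325.92738836 191.30626531]
```

View pics/w1.png

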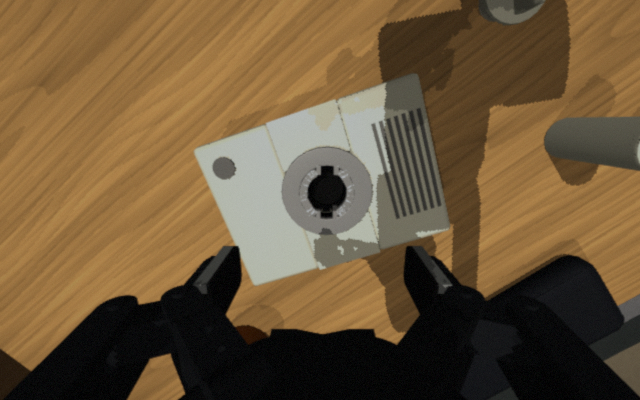

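The wrist view shows the port at (327,191), where it was predicted, with slots almost vertical at (326,171) and (326,213). I'll measure them more exactly.

```bash
python3 - <<'E'
from h import *
st=state(); im=cv2.imread("pics/w1.png")
c=cv2.resize(im[140:245,270:385],None,fx=5,fy=5,interpolation=cv2.INTER_CUBIC); cv2.imwrite("pics/w1c.png",c)
g=im.max(2)
for th in (40,60):
    m=(g<th).astype(np.uint8); n,l,s,ce=cv2.connectedComponentsWithStats(m); i=l[191,326]
    print(th,s[i],ce[i])
    ys,xs=np.nonzero(l==i)
    P=np.array([onz("wrist",(x,y),80,st)[:2] for x,y in zip(xs,ys)])
    ctr=P.mean(0); d=P-ctr; r=np.hypot(*d.T); far=r>22.5; a=np.arctan2(d[far,1],d[far,0])
    print("centre",ctr,"rmax",r.max(),"angle",np.degrees(np.angle(np.exp(2j*a).mean()))/2, far.sum())
# collar outer fit: gray annulus
hsv=cv2.cvtColor(im,cv2.COLOR_BGR2HSV)
for uv in [(282,190),(372,190),(327,146),(327,235)]: print(onz("wrist",uv,80,st).round(1))
E
```

```text
40 [ 308  166   38   52 1259] [326.30341541 191.25575854]
centre [ 502.24238131 -145.10120591] rmax 29.654428763590364 angle -38.86493380039061 135
60 [ 308  166   38   52 1322] [326.37140696 191.67927383]
centre [ 502.67305386 -145.34188289] rmax 29.72867044008053 angle -38.778587644888944 145
[ 471.1 -182.1   80. ]
[ 531.9 -105.    80. ]
[ 464.2 -114.4   80. ]
[ 543.3 -176.2   80. ]
```

View pics/w1c.png

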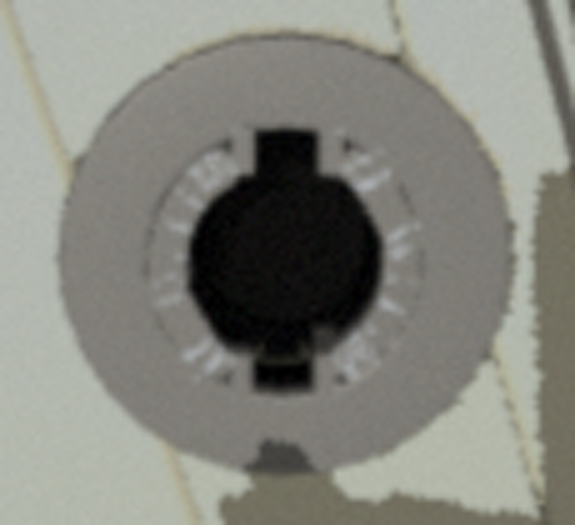

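```bash
python3 -c "
from h import *
plan([457,134,260],154,7,0.085)"
```

```text
[[0.085, 0.029, 0.028, 0.0062, 0, 0, -0.031], [0.085, 0.0282, 0.0289, 0.0062, 0, 0, -0.03], [0.085, 0.0273, 0.0297, 0.0063, 0, 0, -0.031], [0.085, 0.0263, 0.0305, 0.0062, 0, 0, -0.03], [0.085, 0.0254, 0.0313, 0.0063, 0, 0, -0.031], [0.085, 0.0245, 0.0321, 0.0062, 0, 0, -0.03], [0.085, 0.0235, 0.0329, 0.0063, 0, 0, -0.031]]
end [456.98136562 134.0654987  259.99077767] 154.02101264242867
```

>>> play_rows(
  moves=[
    [0.085, 0.029, 0.028, 0.006, 0, 0, -0.03],
    [0.085, 0.028, 0.029, 0.006, 0, 0, -0.03],
    [0.085, 0.0275, 0.0295, 0.006, 0, 0, -0.03],
    [0.085, 0.0265, 0.0305, 0.006, 0, 0, -0.03],
    [0.085, 0.0255, 0.0315, 0.006, 0, 0, -0.03],
    [0.085, 0.0245, 0.032, 0.006, 0, 0, -0.03],
    [0.085, 0.0235, 0.033, 0.006, 0, 0, -0.03],
    [0.085, 0, 0, 0, 0, 0, 0],
    [0.085, 0, 0, 0, 0, 0, 0],
  ],
)

```text
time: 3.2
tool_pos: [457.5, 133.7, 262.1]
tool_rot: [0.0, 0.227, 0.974, -0.0]
contact_force: [0.5, 0.2, -0.5]
gripper_width: 85.1
```

```bash
python3 - <<'E'
from h import *
st=rep(); im=grab_frame("wrist")[:,:,::-1].copy(); cv2.imwrite("pics/w2.png",im)
print(proj("wrist",[459,134.5,73],st))
E
```

```text
t 3.2 tcp [457.5 133.7 262.1] yaw 153.81 F [ 0.5  0.2 -0.5] M [-0.04  0.01  0.04] w 85.1 j [ 0.05  0.16  1.77 -0.    1.21 -1.06]
[323.45186401 196.03465547]
```

View pics/w2.png

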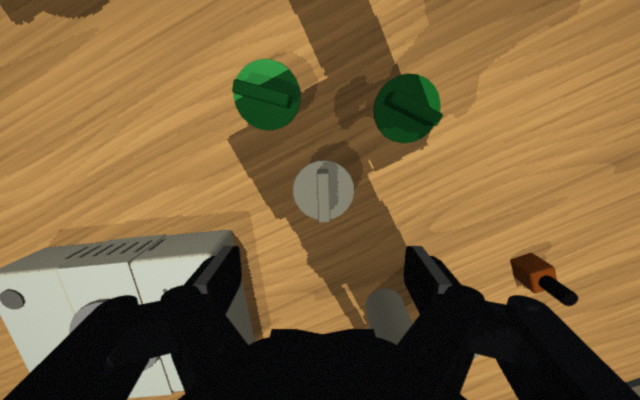

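```bash
python3 - <<'E'
from h import *
st=state(); im=cv2.imread("pics/w2.png")
c=cv2.resize(im[150:230,280:370],None,fx=7,fy=7,interpolation=cv2.INTER_CUBIC); cv2.imwrite("pics/w2c.png",c)
hsv=cv2.cvtColor(im,cv2.COLOR_BGR2HSV)
m=((hsv[...,1]<60)&(hsv[...,2]>60)).astype(np.uint8); m[:150]=0;m[230:]=0;m[:,:280]=0;m[:,370:]=0
n,l,s,ce=cv2.connectedComponentsWithStats(m);i=1+s[1:,4].argmax();print(s[i],ce[i])
cn=max(cv2.findContours((l==i).astype(np.uint8),0,1)[0],key=len)[:,0]
P=np.array([onz("wrist",p,44,st)[:2] for p in cn.astype(float)],np.float32)
print("flange",cv2.fitEllipse(P))
E
```

```text
[ 294  161   60   61 2802] [323.15917202 189.93754461]
flange ((461.19256591796875, 133.10853576660156), (63.04233169555664, 65.0589370727539), 60.536766052246094)
```

View pics/w2c.png

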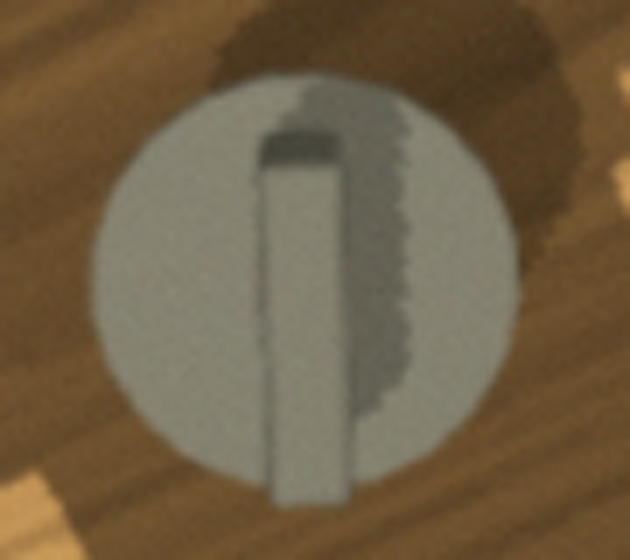

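```bash
python3 - <<'E'
from h import *
st=state()
q=[onz("wrist",(280-.43+x/7,150-.43+y/7),73,st)[:2] for x,y in [(260,165),(338,165),(350,503),(270,503)]]
q=np.array(q);print(q.round(1),q.mean(0))
a=(q[0]+q[1])/2-(q[2]+q[3])/2;print(np.hypot(*a),np.degrees(np.arctan2(a[1],a[0])),np.hypot(*(q[0]-q[1])))
plan([460.5,133,146],152,6,0.05)
E
```

```text
[[436.3 138.4]
 [440.9 147.9]
 [485.4 128.2]
 [480.4 118. ]] [460.77005686 133.12142003]
48.66137180015849 155.5986832645753 10.539094684595026
[[0.05, -0.0005, 0.0001, 0.0194, 0, 0, 0.005], [0.05, -0.0005, 0.0001, 0.0193, 0, 0, 0.005], [0.05, -0.0004, 0.0002, 0.0194, 0, 0, 0.005], [0.05, -0.0005, 0.0002, 0.0193, 0, 0, 0.005], [0.05, -0.0004, 0.0001, 0.0194, 0, 0, 0.005], [0.05, -0.0005, 0.0002, 0.0193, 0, 0, 0.006]]
end [460.54632777 133.02239731 146.02782819] 151.99742565382869
```

```bash
python3 - <<'E'
from h import *
plan([460.8,133.1,122],155.6,7,0.06)
E
```

```text
[[0.06, -0.0004, 0.0001, 0.02, 0, 0, -0.005], [0.06, -0.0004, 0.0002, 0.02, 0, 0, -0.004], [0.06, -0.0004, 0.0001, 0.02, 0, 0, -0.005], [0.06, -0.0005, 0.0002, 0.02, 0, 0, -0.004], [0.06, -0.0004, 0.0001, 0.02, 0, 0, -0.005], [0.06, -0.0005, 0.0002, 0.0201, 0, 0, -0.004], [0.06, -0.0004, 0.0001, 0.02, 0, 0, -0.005]]
end [460.78009699 133.10407819 122.02782819] 155.60705976315282
```

>>> play_rows(
  moves=[
    [0.06, -0.003, 0.001, 0.025, 0, 0, -0.032],
    [0.06, 0, 0, 0.025, 0, 0, 0],
    [0.06, 0, 0, 0.025, 0, 0, 0],
    [0.06, 0, 0, 0.025, 0, 0, 0],
    [0.06, 0, 0, 0.025, 0, 0, 0],
    [0.06, 0, 0, 0.014, 0, 0, 0],
    [0.06, 0, 0, 0, 0, 0, 0],
    [0.06, 0, 0, 0, 0, 0, 0],
  ],
)

```text
time: 4.25
tool_pos: [461.2, 134.0, 123.7]
tool_rot: [0.001, 0.211, 0.978, 0.0]
contact_force: [0.3, 0.3, 0.9]
gripper_width: 59.9
```

```bash
python3 - <<'E'
from h import *
st=rep(); im=grab_frame("wrist")[:,:,::-1].copy(); cv2.imwrite("pics/w3.png",im)
E
```

```text
t 4.25 tcp [461.2 134.  123.7] yaw 155.68 F [0.3 0.3 0.9] M [0.03 0.03 0.06] w 59.9 j [ 0.05  0.34  1.93 -0.    0.87 -1.1 ]
```

View pics/w3.png

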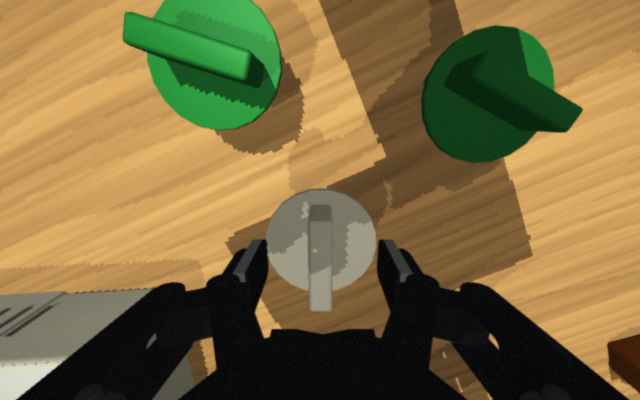

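The bar at (320,258) is centred between the fingertips at (265,245) and (382,245) and lies along the tool's x. I'll close on it.

>>> play_rows(
  moves=[
    [0.06, 0, 0, 0.002, 0, 0, 0],
    [0.03, 0, 0, 0, 0, 0, 0],
    [0.02, 0, 0, 0, 0, 0, 0],
    [0.008, 0, 0, 0, 0, 0, 0],
    [0.008, 0, 0, 0, 0, 0, 0],
    [0.008, 0, 0, 0, 0, 0, 0],
    [0.008, 0, 0, 0, 0, 0, 0],
  ],
)

```text
time: 5.18
tool_pos: [460.5, 134.4, 121.0]
tool_rot: [0.0, 0.21, 0.978, 0.0]
contact_force: [-0.1, 0.5, 2.1]
gripper_width: 10.9
```

```bash
python3 - <<'E'
from h import *
st=rep()
E
```

```text
t 5.17 tcp [460.5 134.4 121. ] yaw 155.72 F [-0.1  0.5  2.1] M [ 0.11  0.07 -0.03] w 10.9 j [ 0.05  0.35  1.93  0.    0.87 -1.1 ]
```

>>> play_rows(
  moves=[
    [0.008, 0, 0, -0.01, 0, 0, 0],
    [0.008, 0, 0, -0.02, 0, 0, 0],
    [0.008, 0, 0, -0.03, 0, 0, 0],
    [0.008, 0, 0, -0.03, 0, 0, 0],
    [0.008, 0, 0, -0.02, 0, 0, 0],
    [0.008, 0, 0, 0, 0, 0, 0],
    [0.008, 0, 0, 0, 0, 0, 0],
  ],
)

```text
time: 6.05
tool_pos: [459.8, 134.3, 230.2]
tool_rot: [-0.001, 0.21, 0.978, -0.0]
contact_force: [-0.3, -0.8, -2.5]
gripper_width: 11.3
```

```bash
python3 - <<'E'
from h import *
st=rep(); im=grab_frame("wrist")[:,:,::-1].copy(); cv2.imwrite("pics/w4.png",im)
plan([501.8,-144.5,231],141.2,9,0.008)
E
```

```text
t 6.05 tcp [459.8 134.3 230.2] yaw 155.72 F [-0.3 -0.8 -2.5] M [-0.    0.05  0.  ] w 11.3 j [ 0.05  0.2   1.81 -0.    1.14 -1.1 ]
[[0.008, -0.017, -0.0263, -0.0001, 0, 0, 0.028], [0.008, -0.0177, -0.0258, -0.0001, 0, 0, 0.028], [0.008, -0.0185, -0.0253, -0.0001, 0, 0, 0.028], [0.008, -0.0191, -0.0248, -0.0001, 0, 0, 0.028], [0.008, -0.0198, -0.0243, -0.0001, 0, 0, 0.028], [0.008, -0.0205, -0.0237, -0.0002, 0, 0, 0.028], [0.008, -0.0212, -0.0231, -0.0001, 0, 0, 0.028], [0.008, -0.0218, -0.0225, -0.0002, 0, 0, 0.029], [0.008, -0.0225, -0.0218, -0.0001, 0, 0, 0.028]]
end [ 501.8229701  -144.50825218  230.9746985 ] 141.2214891070412
```

View pics/w4.png

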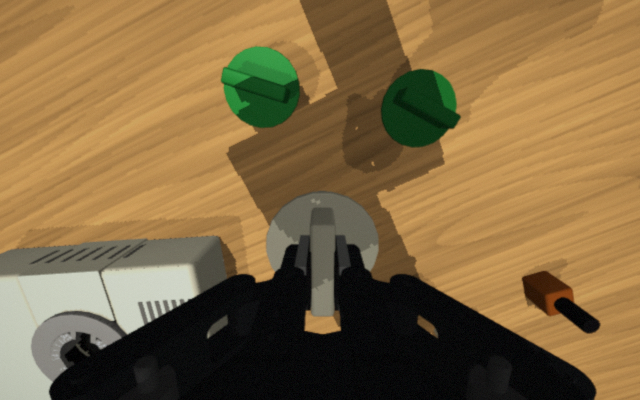

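The cartridge is held: the fingers stay at 11 mm and the bar is at (322,258). Now carry it over the port.

>>> play_rows(
  moves=[
    [0.008, -0.017, -0.0263, 0, 0, 0, 0.028],
    [0.008, -0.0177, -0.0258, 0, 0, 0, 0.028],
    [0.008, -0.0185, -0.0253, 0, 0, 0, 0.028],
    [0.008, -0.019, -0.0248, 0, 0, 0, 0.028],
    [0.008, -0.0198, -0.0243, 0, 0, 0, 0.028],
    [0.008, -0.0205, -0.0237, 0, 0, 0, 0.028],
    [0.008, -0.0212, -0.0231, 0, 0, 0, 0.028],
    [0.008, -0.0218, -0.0225, 0, 0, 0, 0.028],
    [0.008, -0.0225, -0.0218, 0, 0, 0, 0.028],
    [0.008, 0, 0, 0, 0, 0, 0],
  ],
)

```text
time: 7.35
tool_pos: [502.4, -146.2, 229.6]
tool_rot: [-0.001, 0.333, 0.943, -0.0]
contact_force: [0.4, 1.0, -1.3]
gripper_width: 10.7
```

>>> play_rows(
  moves=[
    [0.008, 0, 0, 0, 0, 0, 0],
    [0.008, 0, 0, 0, 0, 0, 0],
  ],
)

```text
time: 7.6
tool_pos: [502.1, -143.3, 230.4]
tool_rot: [-0.001, 0.331, 0.944, 0.0]
contact_force: [-0.6, -0.1, -1.2]
gripper_width: 10.7
```

```bash
python3 - <<'E'
from h import *
st=rep(); im=grab_frame("wrist")[:,:,::-1].copy(); cv2.imwrite("pics/w5.png",im)
im=grab_frame("top")[:,:,::-1].copy()
t=cv2.resize(im[165:275,280:405],None,fx=3.2,fy=3.2,interpolation=cv2.INTER_CUBIC)
im=grab_frame("scene")[:,:,::-1].copy()
s=cv2.resize(im[130:240,230:355],None,fx=3.2,fy=3.2,interpolation=cv2.INTER_CUBIC)
cv2.imwrite("pics/ts5.png",np.hstack([t,s]))
E
```

```text
t 7.6 tcp [ 502.1 -143.3  230.4] yaw 141.34 F [-0.6 -0.1 -1.2] M [-0.    0.02  0.02] w 10.7 j [-0.49  0.27  1.71  0.    1.16 -1.39]
```

View pics/w5.png

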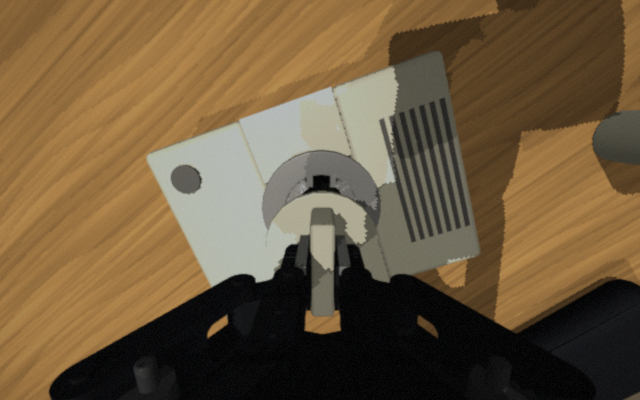

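View pics/ts5.png

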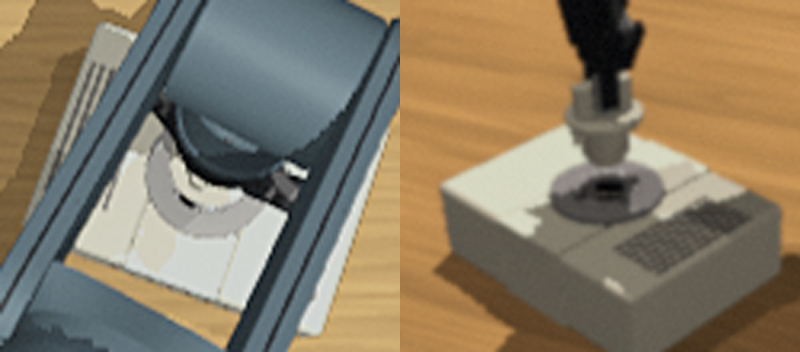

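```bash
python3 - <<'E'
from h import *
st=state(); st["tool_pos"]=np.array([0,0,230.]);st["tool_rot"]=np.array([0,1.,0,0]) # tool x = world x, y=-
im=cv2.imread("pics/w5.png")
c=cv2.resize(im[140:270,250:395],None,fx=4.5,fy=4.5,interpolation=cv2.INTER_CUBIC); cv2.imwrite("pics/w5c.png",c)
print("flange top edge x (should be 33+off)",onz("wrist",(320,192),153,st).round(1), onz("wrist",(266,245),153,st).round(1),onz("wrist",(378,245),153,st).round(1))
print("collar edge (50+off)",onz("wrist",(321.5,151),80,st).round(1),onz("wrist",(263,204),80,st).round(1),onz("wrist",(380,204),80,st).round(1))
print("slot",onz("wrist",(321.5,175.5),80,st).round(1),onz("wrist",(313.5,182),80,st).round(1),onz("wrist",(329.5,182),80,st).round(1))
E
```

```text
flange top edge x (should be 33+off) [ 32.    0.8 153. ] [  0.4  32.2 153. ] [  0.3 -32.7 153. ]
collar edge (50+off) [46.5  0.2 80. ] [ 3.  48.7 80. ] [  2.9 -48.3  80. ]
slot [26.9  0.2 80. ] [21.6  6.7 80. ] [21.6 -6.3 80. ]
```

View pics/w5c.png

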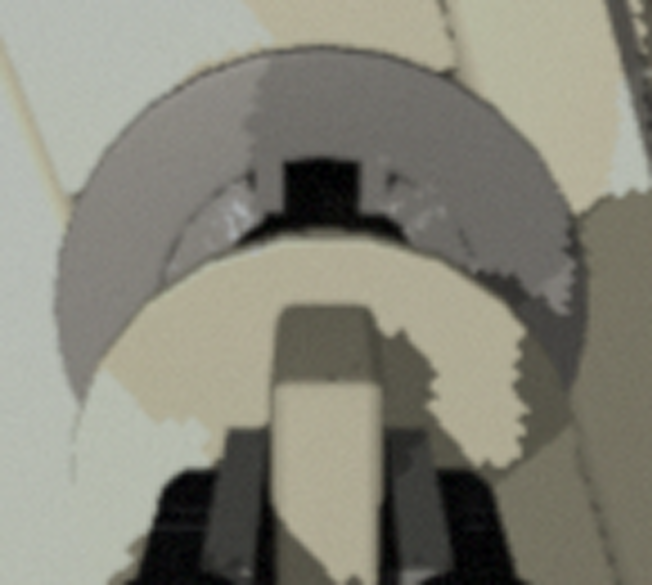

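The slot is at (321.5,180), in line with the bar across the tool. Along the tool's x the cartridge should shift by about -1 mm. I'll descend until the taper is just inside.

>>> play_rows(
  moves=[
    [0.008, -0.001, 0, 0.01, 0, 0, 0],
    [0.008, 0, 0, 0.01, 0, 0, 0],
    [0.008, 0, 0, 0.007, 0, 0, 0],
    [0.008, 0, 0, 0.004, 0, 0, 0],
    [0.008, 0, 0, 0.003, 0, 0, 0],
    [0.008, 0, 0, 0, 0, 0, 0],
  ],
)

```text
time: 8.5
tool_pos: [503.2, -145.0, 196.8]
tool_rot: [-0.0, 0.332, 0.943, 0.0]
contact_force: [1.0, 0.3, -1.8]
gripper_width: 11.0
```

```bash
python3 -c "
from h import *
rep()"
```

```text
t 8.5 tcp [ 503.2 -145.   196.8] yaw 141.28 F [ 1.   0.3 -1.8] M [-0.02  0.03  0.01] w 11.0 j [-0.49  0.31  1.75  0.    1.09 -1.39]
```

>>> play_rows(
  moves=[
    [0.008, 0, 0, 0.002, 0, 0, 0],
    [0.008, 0, 0, 0.002, 0, 0, 0],
    [0.008, 0, 0, 0, 0, 0, 0],
  ],
)

```text
time: 8.88
tool_pos: [503.2, -145.0, 192.8]
tool_rot: [-0.0, 0.332, 0.943, 0.0]
contact_force: [0.6, -0.5, -1.8]
gripper_width: 10.9
```

```bash
python3 -c "
from h import *
rep()"
```

```text
t 8.88 tcp [ 503.2 -145.   192.8] yaw 141.28 F [ 0.6 -0.5 -1.8] M [ 0.07  0.01 -0.03] w 10.9 j [-0.49  0.32  1.75  0.    1.08 -1.39]
```

>>> play_rows(
  moves=[
    [0.008, 0, 0, 0.002, 0, 0, 0],
    [0.008, 0, 0, 0.002, 0, 0, 0],
    [0.008, 0, 0, 0, 0, 0, 0],
  ],
)

```text
time: 9.25
tool_pos: [503.1, -144.9, 188.7]
tool_rot: [-0.0, 0.331, 0.943, 0.0]
contact_force: [0.9, -0.4, -1.4]
gripper_width: 11.2
```

```bash
python3 -c "
from h import *
rep()"
```

```text
t 9.25 tcp [ 503.1 -144.9  188.7] yaw 141.28 F [ 0.9 -0.4 -1.4] M [ 0.03 -0.03 -0.04] w 11.2 j [-0.49  0.32  1.76 -0.    1.07 -1.39]
```

The plug is about 12 mm into the bore with no contact force. I'll continue slowly.

>>> play_rows(
  moves=[
    [0.008, 0, 0, 0.002, 0, 0, 0],
    [0.008, 0, 0, 0.002, 0, 0, 0],
    [0.008, 0, 0, 0, 0, 0, 0],
  ],
)

```text
time: 9.62
tool_pos: [503.2, -144.9, 184.7]
tool_rot: [-0.0, 0.332, 0.943, 0.0]
contact_force: [-0.1, -0.1, -2.5]
gripper_width: 10.9
```

>>> play_rows(
  moves=[
    [0.008, 0, 0, 0.002, 0, 0, 0],
    [0.008, 0, 0, 0.0015, 0, 0, 0],
    [0.008, 0, 0, 0, 0, 0, 0],
  ],
)

```text
time: 10.0
tool_pos: [503.2, -145.0, 181.2]
tool_rot: [-0.0, 0.331, 0.943, 0.0]
contact_force: [0.1, 0.8, -0.8]
gripper_width: 10.4
```

>>> play_rows(
  moves=[
    [0.008, 0, 0, 0.0015, 0, 0, 0],
    [0.008, 0, 0, 0.0015, 0, 0, 0],
    [0.008, 0, 0, 0, 0, 0, 0],
  ],
)

```text
time: 10.38
tool_pos: [503.2, -144.9, 178.3]
tool_rot: [-0.0, 0.332, 0.943, 0.0]
contact_force: [0.4, -0.4, -1.7]
gripper_width: 10.8
```

```bash
python3 -c "
from h import *
rep()"
```

```text
t 10.38 tcp [ 503.2 -144.9  178.3] yaw 141.28 F [ 0.4 -0.4 -1.7] M [ 0.04  0.05 -0.01] w 10.8 j [-0.49  0.33  1.77  0.    1.04 -1.39]
```

>>> play_rows(
  moves=[
    [0.008, 0, 0, 0.0015, 0, 0, 0],
    [0.008, 0, 0, 0.001, 0, 0, 0],
    [0.008, 0, 0, 0, 0, 0, 0],
  ],
)

```text
time: 10.75
tool_pos: [503.3, -145.0, 176.1]
tool_rot: [0.0, 0.332, 0.943, -0.0]
contact_force: [-0.4, 1.3, 2.6]
gripper_width: 10.4
```

>>> play_rows(
  moves=[
    [0.008, 0, 0, 0.001, 0, 0, 0],
    [0.008, 0, 0, 0.001, 0, 0, 0],
    [0.008, 0, 0, 0, 0, 0, 0],
  ],
)

```text
time: 11.12
tool_pos: [503.3, -145.0, 173.9]
tool_rot: [0.0, 0.332, 0.943, -0.0]
contact_force: [-0.7, -0.4, 3.1]
gripper_width: 10.9
```

```bash
python3 -c "
from h import *
rep()"
```

```text
t 11.12 tcp [ 503.3 -145.   173.9] yaw 141.28 F [-0.7 -0.4  3.1] M [0.08 0.14 0.01] w 10.9 j [-0.49  0.34  1.77 -0.    1.03 -1.39]
```

The force now matches the spring (about 5 N less the cartridge's weight), so the lugs are in the slots. I'll push on to about 37 mm below the port.

>>> play_rows(
  moves=[
    [0.008, 0, 0, 0.0015, 0, 0, 0],
    [0.008, 0, 0, 0.0015, 0, 0, 0],
    [0.008, 0, 0, 0.001, 0, 0, 0],
    [0.008, 0, 0, 0, 0, 0, 0],
  ],
)

```text
time: 11.62
tool_pos: [503.3, -145.1, 169.9]
tool_rot: [0.0, 0.332, 0.943, -0.0]
contact_force: [-1.1, -0.3, 3.4]
gripper_width: 10.9
```

>>> play_rows(
  moves=[
    [0.008, 0, 0, 0.0015, 0, 0, 0],
    [0.008, 0, 0, 0.001, 0, 0, 0],
    [0.008, 0, 0, 0.001, 0, 0, 0],
    [0.008, 0, 0, 0, 0, 0, 0],
  ],
)

```text
time: 12.12
tool_pos: [503.3, -145.1, 166.4]
tool_rot: [0.0, 0.332, 0.943, -0.0]
contact_force: [-2.0, 0.5, 5.2]
gripper_width: 11.0
```

>>> play_rows(
  moves=[
    [0.008, 0, 0, 0.001, 0, 0, 0],
    [0.008, 0, 0, 0.001, 0, 0, 0],
    [0.008, 0, 0, 0, 0, 0, 0],
  ],
)

```text
time: 12.5
tool_pos: [503.3, -145.1, 164.4]
tool_rot: [0.0, 0.332, 0.943, -0.0]
contact_force: [-1.8, 0.9, 5.3]
gripper_width: 10.9
```

```bash
python3 - <<'E'
from h import *
st=rep(); im=grab_frame("wrist")[:,:,::-1].copy(); cv2.imwrite("pics/w6.png",im)
s=grab_frame("scene")[:,:,::-1]
cv2.imwrite("pics/s6.png",cv2.resize(s[150:240,240:350],None,fx=5,fy=5,interpolation=cv2.INTER_CUBIC))
E
```

```text
t 12.5 tcp [ 503.3 -145.1  164.4] yaw 141.28 F [-1.8  0.9  5.3] M [0.04 0.23 0.01] w 10.9 j [-0.49  0.35  1.78 -0.    1.01 -1.39]
```

View pics/w6.png

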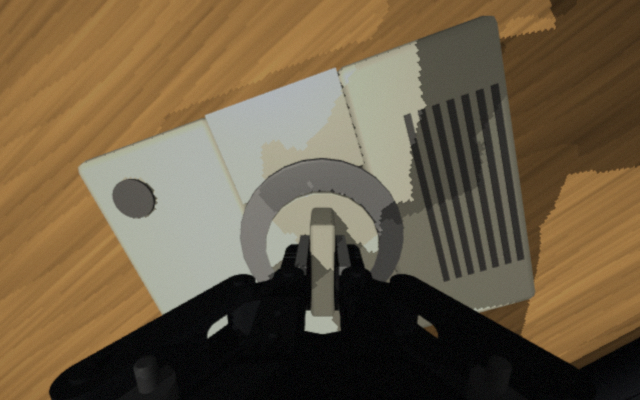

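View pics/s6.png

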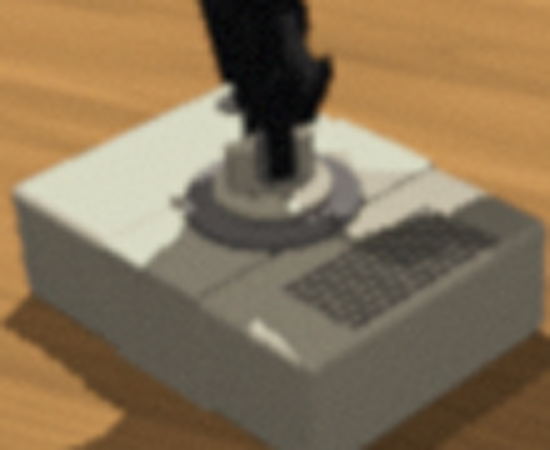

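The flange is nearly down on the collar. I'll go about 1 mm deeper, ease the small sideways force, and start the clockwise twist (yaw decreasing = tool +rz).

>>> play_rows(
  moves=[
    [0.008, 0.0004, -0.0003, 0.001, 0, 0, 0],
    [0.008, 0, 0, 0, 0, 0, 0],
    [0.008, 0, 0, 0, 0, 0, 0.04],
    [0.008, 0, 0, 0, 0, 0, 0.04],
    [0.008, 0, 0, 0, 0, 0, 0.04],
    [0.008, 0, 0, 0, 0, 0, 0],
  ],
)

```text
time: 13.35
tool_pos: [503.2, -145.0, 163.6]
tool_rot: [0.001, 0.388, 0.922, 0.0]
contact_force: [-0.9, 0.6, 5.6]
gripper_width: 10.4
```

```bash
python3 -c "
from h import *
rep()"
```

```text
t 13.35 tcp [ 503.2 -145.   163.6] yaw 134.37 F [-0.9  0.6  5.6] M [ 0.16  0.03 -0.01] w 10.4 j [-0.49  0.35  1.78  0.    1.01 -1.27]
```

>>> play_rows(
  moves=[
    [0.008, 0, 0, 0, 0, 0, 0.04],
    [0.008, 0, 0, 0, 0, 0, 0.04],
    [0.008, 0, 0, 0, 0, 0, 0.04],
    [0.008, 0, 0, 0, 0, 0, 0],
  ],
)

```text
time: 13.85
tool_pos: [503.2, -145.0, 163.7]
tool_rot: [0.001, 0.442, 0.897, 0.0]
contact_force: [-0.9, 1.1, 4.8]
gripper_width: 10.7
```

```bash
python3 -c "
from h import *
rep()"
```

```text
t 13.85 tcp [ 503.2 -145.   163.7] yaw 127.5 F [-0.9  1.1  4.8] M [0.14 0.08 0.07] w 10.7 j [-0.49  0.35  1.78  0.    1.01 -1.15]
```

>>> play_rows(
  moves=[
    [0.008, 0, 0, 0, 0, 0, 0.04],
    [0.008, 0, 0, 0, 0, 0, 0.04],
    [0.008, 0, 0, 0, 0, 0, 0.04],
    [0.008, 0, 0, 0, 0, 0, 0.04],
    [0.008, 0, 0, 0, 0, 0, 0],
  ],
)

```text
time: 14.48
tool_pos: [503.2, -144.9, 163.6]
tool_rot: [0.0, 0.513, 0.859, 0.0]
contact_force: [-0.9, 1.0, 5.7]
gripper_width: 10.9
```

```bash
python3 -c "
from h import *
rep()"
```

```text
t 14.47 tcp [ 503.2 -144.9  163.6] yaw 118.33 F [-0.9  1.   5.7] M [ 0.14  0.04 -0.05] w 10.9 j [-0.49  0.35  1.78  0.    1.01 -0.99]
```

Turned 23° with no torque, so the lugs are running free under the lip. I'll carry on, with smaller steps near the stop.

>>> play_rows(
  moves=[
    [0.008, 0, 0, 0, 0, 0, 0.05],
    [0.008, 0, 0, 0, 0, 0, 0.05],
    [0.008, 0, 0, 0, 0, 0, 0.05],
    [0.008, 0, 0, 0, 0, 0, 0.05],
    [0.008, 0, 0, 0, 0, 0, 0.05],
    [0.008, 0, 0, 0, 0, 0, 0.05],
    [0.008, 0, 0, 0, 0, 0, 0.05],
    [0.008, 0, 0, 0, 0, 0, 0],
  ],
)

```text
time: 15.48
tool_pos: [503.3, -145.0, 163.7]
tool_rot: [0.001, 0.654, 0.756, 0.0]
contact_force: [-0.4, 0.3, 6.5]
gripper_width: 10.7
```

```bash
python3 -c "
from h import *
rep()"
```

```text
t 15.47 tcp [ 503.3 -145.   163.7] yaw 98.26 F [-0.4  0.3  6.5] M [ 0.15 -0.03  0.07] w 10.7 j [-0.49  0.35  1.78  0.    1.01 -0.64]
```

>>> play_rows(
  moves=[
    [0.008, 0, 0, 0, 0, 0, 0.04],
    [0.008, 0, 0, 0, 0, 0, 0.04],
    [0.008, 0, 0, 0, 0, 0, 0.04],
    [0.008, 0, 0, 0, 0, 0, 0],
  ],
)

```text
time: 15.98
tool_pos: [503.4, -145.0, 163.7]
tool_rot: [0.001, 0.698, 0.716, 0.0]
contact_force: [0.5, 1.1, 4.7]
gripper_width: 10.5
```

```bash
python3 -c "
from h import *
rep()"
```

```text
t 15.97 tcp [ 503.4 -145.   163.7] yaw 91.4 F [0.5 1.1 4.7] M [ 0.16 -0.11  0.  ] w 10.5 j [-0.49  0.35  1.78  0.    1.01 -0.52]
```

>>> play_rows(
  moves=[
    [0.008, 0, 0, 0, 0, 0, 0.03],
    [0.008, 0, 0, 0, 0, 0, 0.03],
    [0.008, 0, 0, 0, 0, 0, 0.03],
    [0.008, 0, 0, 0, 0, 0, 0],
  ],
)

```text
time: 16.48
tool_pos: [503.4, -145.0, 163.7]
tool_rot: [0.001, 0.73, 0.684, 0.0]
contact_force: [-0.2, 0.8, 5.6]
gripper_width: 10.4
```

```bash
python3 -c "
from h import *
rep()"
```

```text
t 16.48 tcp [ 503.4 -145.   163.7] yaw 86.25 F [-0.2  0.8  5.6] M [ 0.09 -0.11  0.  ] w 10.4 j [-0.49  0.35  1.78  0.    1.01 -0.43]
```

>>> play_rows(
  moves=[
    [0.008, 0, 0, 0, 0, 0, 0.02],
    [0.008, 0, 0, 0, 0, 0, 0.02],
    [0.008, 0, 0, 0, 0, 0, 0],
  ],
)

```text
time: 16.85
tool_pos: [503.4, -145.0, 163.7]
tool_rot: [0.001, 0.743, 0.669, 0.001]
contact_force: [0.2, 1.1, 5.7]
gripper_width: 11.0
```

```bash
python3 -c "
from h import *
rep()"
```

```text
t 16.85 tcp [ 503.4 -145.   163.7] yaw 83.97 F [0.2 1.1 5.7] M [ 0.16 -0.1  -0.01] w 11.0 j [-0.49  0.35  1.78  0.    1.01 -0.39]
```

>>> play_rows(
  moves=[
    [0.008, 0, 0, 0, 0, 0, 0.02],
    [0.008, 0, 0, 0, 0, 0, 0.01],
    [0.008, 0, 0, 0, 0, 0, 0],
  ],
)

```text
time: 17.23
tool_pos: [503.4, -145.0, 163.7]
tool_rot: [0.001, 0.753, 0.658, 0.001]
contact_force: [0.9, 0.4, 5.1]
gripper_width: 10.8
```

```bash
python3 -c "
from h import *
rep()"
```

```text
t 17.23 tcp [ 503.4 -145.   163.7] yaw 82.25 F [0.9 0.4 5.1] M [ 0.11 -0.05  0.05] w 10.8 j [-0.49  0.35  1.78  0.    1.01 -0.36]
```

>>> play_rows(
  moves=[
    [0.008, 0, 0, 0, 0, 0, 0.015],
    [0.008, 0, 0, 0, 0, 0, 0.01],
    [0.008, 0, 0, 0, 0, 0, 0],
  ],
)

```text
time: 17.6
tool_pos: [503.4, -145.0, 163.7]
tool_rot: [0.001, 0.761, 0.648, 0.001]
contact_force: [0.3, 0.3, 5.9]
gripper_width: 10.9
```

```bash
python3 -c "
from h import *
rep()"
```

```text
t 17.6 tcp [ 503.4 -145.   163.7] yaw 80.82 F [0.3 0.3 5.9] M [ 0.16 -0.06  0.  ] w 10.9 j [-0.49  0.35  1.78  0.    1.01 -0.33]
```

>>> play_rows(
  moves=[
    [0.008, 0, 0, 0, 0, 0, 0.015],
    [0.008, 0, 0, 0, 0, 0, 0.01],
    [0.008, 0, 0, 0, 0, 0, 0],
  ],
)

```text
time: 17.98
tool_pos: [503.4, -145.0, 163.8]
tool_rot: [0.001, 0.769, 0.639, 0.001]
contact_force: [-0.3, 1.3, 5.4]
gripper_width: 10.8
```

```bash
python3 -c "
from h import *
rep()"
```

```text
t 17.98 tcp [ 503.4 -145.   163.8] yaw 79.4 F [-0.3  1.3  5.4] M [ 0.19 -0.11  0.05] w 10.8 j [-0.49  0.35  1.78  0.    1.01 -0.31]
```

>>> play_rows(
  moves=[
    [0.008, 0, 0, 0, 0, 0, 0.015],
    [0.008, 0, 0, 0, 0, 0, 0],
  ],
)

```text
time: 18.23
tool_pos: [503.2, -144.9, 163.7]
tool_rot: [0.0, 0.774, 0.633, 0.0]
contact_force: [-0.5, 1.1, 5.9]
gripper_width: 10.5
```

```bash
python3 -c "
from h import *
rep()"
```

```text
t 18.23 tcp [ 503.2 -144.9  163.7] yaw 78.55 F [-0.5  1.1  5.9] M [ 0.13 -0.03  0.13] w 10.5 j [-0.49  0.35  1.78  0.    1.01 -0.29]
```

>>> play_rows(
  moves=[
    [0.008, 0, 0, 0, 0, 0, 0.01],
    [0.008, 0, 0, 0, 0, 0, 0],
  ],
)

```text
time: 18.48
tool_pos: [503.2, -145.0, 163.7]
tool_rot: [0.0, 0.777, 0.629, 0.0]
contact_force: [-1.0, 0.1, 5.7]
gripper_width: 11.0
```

```bash
python3 -c "
from h import *
rep()"
```

```text
t 18.48 tcp [ 503.2 -145.   163.7] yaw 78.01 F [-1.   0.1  5.7] M [ 0.2  -0.02  0.43] w 11.0 j [-0.49  0.35  1.78  0.    1.01 -0.28]
```

The torque rose to 0.43 Nm at yaw 78°, which is 63° from the slots. That is the stop. I'll relax the twist slightly, then ease upward and watch the force.

>>> play_rows(
  moves=[
    [0.008, 0, 0, 0, 0, 0, -0.012],
    [0.008, 0, 0, -0.001, 0, 0, 0],
    [0.008, 0, 0, -0.001, 0, 0, 0],
    [0.008, 0, 0, 0, 0, 0, 0],
  ],
)

```text
time: 18.98
tool_pos: [503.1, -145.0, 165.5]
tool_rot: [0.0, 0.774, 0.634, 0.0]
contact_force: [0.7, 1.0, 3.3]
gripper_width: 10.8
```

```bash
python3 -c "
from h import *
rep()"
```

```text
t 18.98 tcp [ 503.1 -145.   165.5] yaw 78.65 F [0.7 1.  3.3] M [ 0.09 -0.45  0.16] w 10.8 j [-0.49  0.35  1.78  0.    1.01 -0.3 ]
```

>>> play_rows(
  moves=[
    [0.008, 0, 0, -0.001, 0, 0, 0],
    [0.008, 0, 0, 0, 0, 0, 0],
  ],
)

```text
time: 19.23
tool_pos: [503.1, -145.0, 166.6]
tool_rot: [0.0, 0.774, 0.634, 0.0]
contact_force: [2.7, 0.1, 2.6]
gripper_width: 10.7
```

```bash
python3 -c "
from h import *
rep()"
```

```text
t 19.23 tcp [ 503.1 -145.   166.6] yaw 78.65 F [2.7 0.1 2.6] M [ 0.19 -0.58  0.15] w 10.7 j [-0.49  0.35  1.78  0.    1.01 -0.3 ]
```

A small sideways force of +x appeared. I'll yield by 0.5 mm that way and go on easing.

>>> play_rows(
  moves=[
    [0.008, 0, 0.0005, 0, 0, 0, 0],
    [0.008, 0, 0, -0.0005, 0, 0, 0],
    [0.008, 0, 0, 0, 0, 0, 0],
  ],
)

```text
time: 19.6
tool_pos: [503.2, -145.1, 166.8]
tool_rot: [-0.0, 0.774, 0.634, -0.0]
contact_force: [2.6, 1.0, 2.7]
gripper_width: 11.0
```

```bash
python3 -c "
from h import *
rep()"
```

```text
t 19.6 tcp [ 503.2 -145.1  166.8] yaw 78.65 F [2.6 1.  2.7] M [ 0.2  -0.53  0.11] w 11.0 j [-0.49  0.35  1.78  0.    1.02 -0.3 ]
```

>>> play_rows(
  moves=[
    [0.008, 0, 0, -0.0005, 0, 0, 0],
    [0.008, 0, 0, 0, 0, 0, 0],
  ],
)

```text
time: 19.85
tool_pos: [503.2, -145.0, 167.4]
tool_rot: [-0.0, 0.774, 0.634, -0.0]
contact_force: [2.6, 0.5, 1.7]
gripper_width: 10.9
```

```bash
python3 -c "
from h import *
rep()"
```

```text
t 19.85 tcp [ 503.2 -145.   167.4] yaw 78.66 F [2.6 0.5 1.7] M [ 0.26 -0.49  0.12] w 10.9 j [-0.49  0.35  1.78  0.    1.02 -0.3 ]
```

>>> play_rows(
  moves=[
    [0.008, 0, 0.0003, -0.0005, 0, 0, 0],
    [0.008, 0, 0, 0, 0, 0, 0],
  ],
)

```text
time: 20.1
tool_pos: [503.3, -145.0, 167.8]
tool_rot: [-0.0, 0.774, 0.634, -0.0]
contact_force: [1.0, 0.2, 2.3]
gripper_width: 10.8
```

```bash
python3 -c "
from h import *
rep()"
```

```text
t 20.1 tcp [ 503.3 -145.   167.8] yaw 78.66 F [1.  0.2 2.3] M [ 0.3  -0.34  0.13] w 10.8 j [-0.49  0.35  1.78 -0.    1.02 -0.3 ]
```

>>> play_rows(
  moves=[
    [0.008, 0, 0, -0.0005, 0, 0, 0],
    [0.008, 0, 0, 0, 0, 0, 0],
  ],
)

```text
time: 20.35
tool_pos: [503.3, -145.1, 168.3]
tool_rot: [-0.0, 0.774, 0.634, -0.0]
contact_force: [1.0, 1.5, 1.8]
gripper_width: 10.5
```

```bash
python3 -c "
from h import *
rep()"
```

```text
t 20.35 tcp [ 503.3 -145.1  168.3] yaw 78.65 F [1.  1.5 1.8] M [ 0.25 -0.19  0.18] w 10.5 j [-0.49  0.35  1.78 -0.    1.02 -0.3 ]
```

>>> play_rows(
  moves=[
    [0.008, 0, 0, -0.0005, 0, 0, 0],
    [0.008, 0, 0, 0, 0, 0, 0],
  ],
)

```text
time: 20.6
tool_pos: [503.3, -145.0, 168.8]
tool_rot: [-0.0, 0.774, 0.634, -0.0]
contact_force: [0.1, 0.7, 2.0]
gripper_width: 11.0
```

```bash
python3 -c "
from h import *
rep()"
```

```text
t 20.6 tcp [ 503.3 -145.   168.8] yaw 78.66 F [0.1 0.7 2. ] M [ 0.28 -0.14  0.16] w 11.0 j [-0.49  0.34  1.78 -0.    1.02 -0.3 ]
```

>>> play_rows(
  moves=[
    [0.008, 0, 0, -0.0005, 0, 0, 0],
    [0.008, 0, 0, 0, 0, 0, 0],
  ],
)

```text
time: 20.85
tool_pos: [503.4, -145.0, 169.1]
tool_rot: [-0.0, 0.774, 0.634, -0.0]
contact_force: [0.9, 0.7, -1.2]
gripper_width: 11.2
```

```bash
python3 - <<'E'
from h import *
st=rep(); im=grab_frame("wrist")[:,:,::-1].copy(); cv2.imwrite("pics/w7.png",im)
E
```

```text
t 20.85 tcp [ 503.4 -145.   169.1] yaw 78.66 F [ 0.9  0.7 -1.2] M [ 0.23 -0.21  0.19] w 11.2 j [-0.49  0.34  1.78 -0.    1.02 -0.3 ]
```

View pics/w7.png

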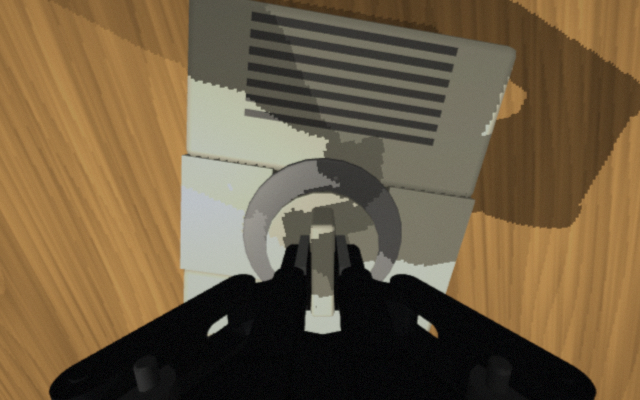

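The push vanished at TCP z 169, so the lugs have risen to the notch roof. I'll open gently.

>>> play_rows(
  moves=[
    [0.014, 0, 0, 0, 0, 0, 0],
    [0.018, 0, 0, 0, 0, 0, 0],
    [0.025, 0, 0, 0, 0, 0, 0],
    [0.04, 0, 0, 0, 0, 0, 0],
    [0.05, 0, 0, 0, 0, 0, 0],
    [0.05, 0, 0, 0, 0, 0, 0],
  ],
)

```text
time: 21.65
tool_pos: [503.6, -145.1, 169.4]
tool_rot: [0.0, 0.774, 0.634, -0.0]
contact_force: [0.3, 0.3, 0.3]
gripper_width: 50.1
```

>>> play_rows(
  moves=[
    [0.05, 0, 0, -0.01, 0, 0, 0],
    [0.05, 0, 0, -0.02, 0, 0, 0],
    [0.05, 0, 0, -0.03, 0, 0, 0],
    [0.05, 0, 0, -0.03, 0, 0, 0],
    [0.05, 0, 0, -0.03, 0, 0, 0],
    [0.05, 0, 0, 0, 0, 0, 0],
    [0.05, 0, 0, 0, 0, 0, 0],
  ],
)

```text
time: 22.52
tool_pos: [503.2, -144.9, 289.2]
tool_rot: [-0.0, 0.774, 0.634, -0.0]
contact_force: [-0.9, -0.6, -0.4]
gripper_width: 50.1
```

```bash
python3 - <<'E'
from h import *
st=rep(); im=grab_frame("wrist")[:,:,::-1].copy(); cv2.imwrite("pics/w8.png",im)
s=grab_frame("scene")[:,:,::-1]
cv2.imwrite("pics/s8.png",cv2.resize(s[150:240,240:350],None,fx=6,fy=6,interpolation=cv2.INTER_CUBIC))
E
```

```text
t 22.52 tcp [ 503.2 -144.9  289.2] yaw 78.66 F [-0.9 -0.6 -0.4] M [-0.01 -0.05  0.05] w 50.1 j [-0.49  0.22  1.62  0.    1.3  -0.3 ]
```

View pics/w8.png

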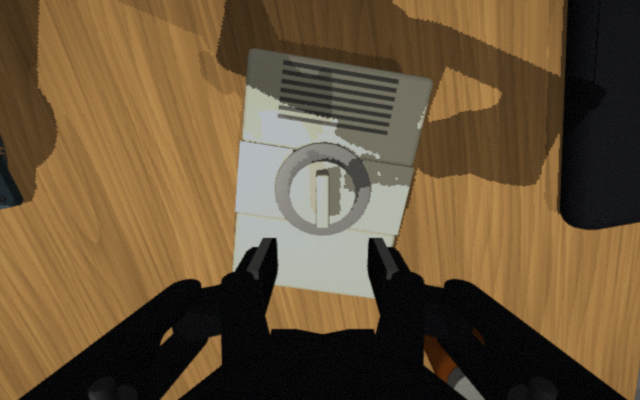

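View pics/s8.png

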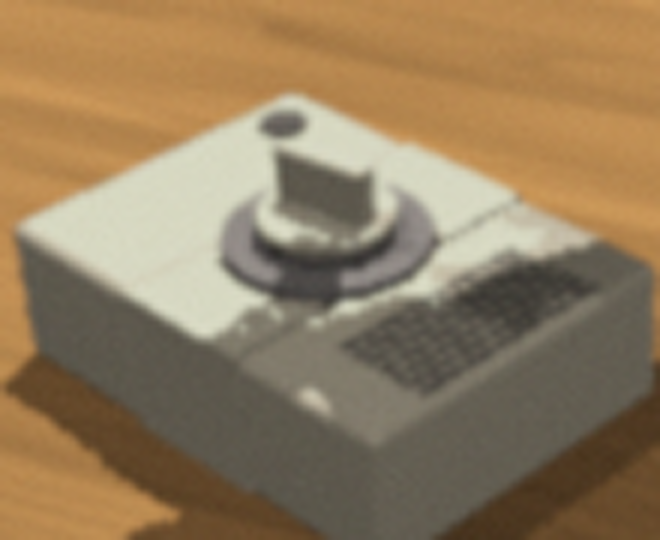

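The cartridge stands upright in the port and its bar has kept the locked angle (wrist (322,198), vertical). I'll check its height against the locked (32 mm) and unlocked (35 and 23 mm) cases.

```bash
python3 - <<'E'
from h import *
st=state()
im=cv2.imread("pics/w8.png")
cv2.imwrite("pics/w8c.png",cv2.resize(im[135:245,270:375],None,fx=5.4,fy=5.4,interpolation=cv2.INTER_CUBIC))
# scene crop coordinates of expected bar-top corners for each hypothesis
a=np.radians(78.66);c=np.array([503.,-145.]);u=np.array([np.cos(a),np.sin(a)]);v=np.array([-u[1],u[0]])
for h in (23,32,35):
    out=[]
    for sx in (-25,25):
        for sy in (-6,6):
            p=np.r_[c+sx*u+sy*v,80-h+73]; out.append(((proj("scene",p)-[240,150]+.5)*6-.5).round(0))
    print(h,np.array(out).tolist())
out=[((proj("scene",np.r_[c+50*np.array([np.cos(t),np.sin(t)]),80])-[240,150]+.5)*6-.5) for t in np.linspace(0,6.28,60)]
out=np.array(out);print("collar expected bbox",out.min(0).round(),out.max(0).round())
E
```

```text
23 [[269.0, 127.0], [286.0, 116.0], [356.0, 158.0], [373.0, 146.0]]
32 [[270.0, 145.0], [287.0, 134.0], [357.0, 175.0], [374.0, 164.0]]
35 [[271.0, 150.0], [288.0, 139.0], [358.0, 181.0], [374.0, 170.0]]
collar expected bbox [218. 176.] [436. 292.]
```

View pics/w8c.png

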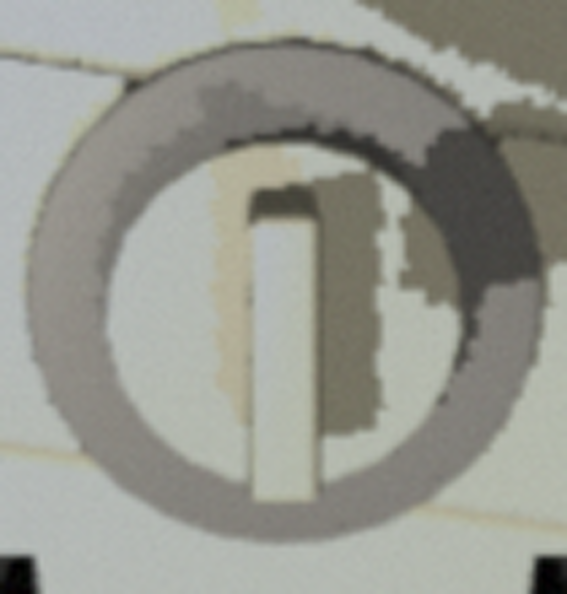

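```bash
python3 - <<'E'
from h import *
s=[grab_frame("scene")[:,:,::-1].astype(float) for _ in range(4)]; s=np.mean(s,0).astype(np.uint8)
cv2.imwrite("pics/s9raw.png",s)
z=14;x0,y0=272,168
c=cv2.resize(s[y0:y0+36,x0:x0+45],None,fx=z,fy=z,interpolation=cv2.INTER_CUBIC)
a=np.radians(78.66);ctr=np.array([503.,-145.]);u=np.array([np.cos(a),np.sin(a)]);v=np.array([-u[1],u[0]])
P=lambda p:tuple(int(t) for t in (proj("scene",p)-[x0,y0]+.5)*z-.5)
for t in np.linspace(0,6.28,90): cv2.circle(c,P(np.r_[ctr+50*np.array([np.cos(t),np.sin(t)]),80]),1,(0,255,255),-1)
for h,col in ((23,(255,0,0)),(32,(0,255,0)),(35,(0,0,255))):
    for sx in (-25,25):
        for sy in (-6,6): cv2.circle(c,P(np.r_[ctr+sx*u+sy*v,153-h]),2,col,-1)
cv2.imwrite("pics/s9.png",c)
E
```

```text
(no output)
```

View pics/s9.png

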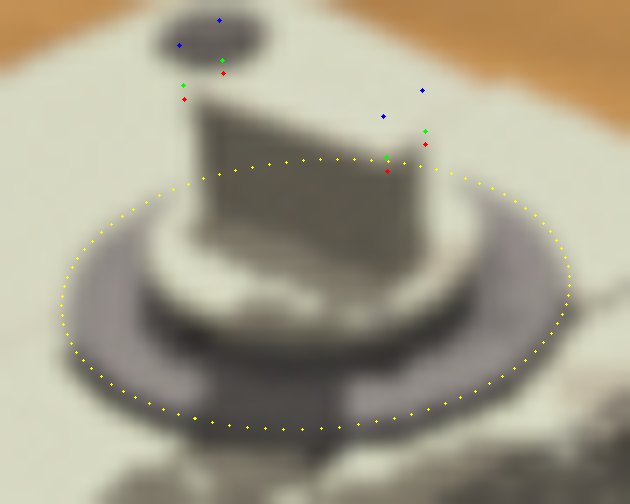

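The scene picture puts the bar top between the 32 and 35 mm marks, within its error, and clearly not at 23 mm. The rise decides it. The lugs turned free at TCP z 163.7, so the cartridge was at most 39 mm deep there. They then rose 5.4 mm before meeting a stop, which leaves it at most 33.6 mm deep, inside the notches. In the wrist view the flange is centred in the collar, and neither side of the bar shows, so it is upright. I'll hand in.

```bash
python3 -c "
from h import *
rep(); print(job_done())"
```

```text
t 22.82 tcp [ 503.3 -145.   288.6] yaw 78.65 F [-0.3 -0.2  0.4] M [ 0.    0.   -0.02] w 49.8 j [-0.49  0.22  1.62  0.    1.3  -0.3 ]
the job is handed in; nothing more can be done
None
```

I fitted the white cartridge into the port, twisted it clockwise to the stop and let go. I handed the job in at 22.8 s. My checks say it is locked and upright, but one camera check could not confirm the locked height.

- **Insertion:** the lugs found the slots at about -39° yaw. I pushed to about 37 mm below the port with about 7 N at most.
- **Twist:** it turned 63° to the hard stop, peaking at 0.43 N m. That is under the 0.5 N m limit, but not by much.
- **Lock height:** on easing the push, the cartridge rose 5.4 mm from its free-turning depth before it met a stop. That puts it at most 33.6 mm below the port, so the lugs should be in the notches. This comes from the arm's travel, not from a direct measurement of its depth.
- **After release:** the bar kept its angle, the flange was centred in the collar, and no tilt showed in the wrist picture. The fingers were clear, 120 mm above.
- **Check that was unclear:** the scene camera ruled out the sprung-up height (23 mm), but was too coarse to tell 32 mm from 35 mm.
- **Bottles and jar:** I kept clear of them and of the green look-alikes, but did not re-measure their positions at the end.

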